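# Clear the infeed and hold a brace bar in the deburring guard

### The job

Clear the space in front of the deburring machine: stack the medium carton squarely and centred on the large carton, long sides lined up, then the small carton the same way on top. Then pick up the aluminium brace bar, pass its plain nose straight and level through the narrow slot in the machine's guard until the nose is about 40 mm past the inside of the 10 mm front wall, and finish while still holding it there in the gripper, clear of the slot's sill and lintel. Leave the glue bottle, plant and screwdriver alone.

Things in the scene. Friction and masses are not known exactly. Their poses are not given: they have to be found in the camera images.
- guard: Deburring machine, fixed to the bench: a grey housing 200 mm wide (y), 190 mm deep (x), 120 mm high with a clear roof and a motor on its +y side. Origin at bench level on the outer face of the front wall, below the middle of the slot; its x axis points into the machine, z up. The front wall is 10 mm thick (x 0 to 10 mm); behind it the housing is empty up to the wheel, whose nearest point is at x = 85 mm.
- slot (a point): Middle of the upright slot in the guard's front wall, on the wall's outer face, 75 mm above the bench; axes as the guard (x into the machine). The slot is 14 mm wide (y) and 52 mm high (49 to 101 mm above the bench). Two steel lips stand 13 mm out of the face beside it and flare to about 26 mm apart, as a lead-in.
- bar: Aluminium side bar of a knee brace, lying free on the bench on its long narrow edge: 220 mm long (x), 12 mm thick (y), 32 mm high (z), about 0.15 kg, ends rounded as seen from the side. Origin under its middle; +x points to the plain nose, -x to the hinge head with its pivot pin (20 mm thick over the pin, at x = -84 to -104 mm). It balances at about x = -36 mm.
- bar_nose (a point): The foremost point of the bar's plain end: x = +110 mm, at mid height (16 mm above its underside). Axes as the bar.
- bar_tail (a point): The rearmost point of the bar's hinge head: x = -110 mm, at mid height. Axes as the bar.
- carton_large: Closed cardboard carton 110 x 84 x 60 mm (x, y, z), about 0.5 kg, standing on the bench away from the machine; the foot of the column. Origin at the centre of its underside.
- carton_medium: Closed cardboard carton 88 x 64 x 60 mm (x, y, z), about 0.25 kg, standing on the bench in front of the slot. Origin at the centre of its underside.
- carton_small: Closed cardboard carton 72 x 52 x 50 mm (x, y, z), about 0.16 kg, standing on the bench in front of the slot. Origin at the centre of its underside.
- glue_bottle: Bystander: white glue container 60 x 60 mm, 175 mm high with its red nozzle. Origin at the centre of its underside.
- plant_pot: Bystander: small plant in a pot of 68 mm diameter, 147 mm high. Origin at the centre of its underside.
- screwdriver: Bystander: screwdriver lying on the bench. Origin under it.

How it is judged:
By the outcome, as a careful person would: the job done as asked, in the order asked, and still so for the second after the job is handed in, while the arm keeps its last pose, push and grip.
It also fails if it takes over 72 s, if anything falls off the work surface, if the arm or the gripper's body presses on something with over 40 N, if the wrist force passes 120 N, or if a joint passes its speed limit or range.

### The arm

A 6-joint arm with a two-finger parallel gripper is mounted at the origin on the work surface. World frame = base frame: x ahead of the robot, y to its left, z up, the work surface at z = 0. Lengths are in m, angles in rad, forces in N, time in s.
With the tool pointing down it reaches from about 0.35 to 0.975 m from the base axis. Payload 4.9 kg.
Tool frame: the origin (TCP) lies midway between the tips of the shut fingers; the grasp point (between the pads) lies ctrl.grip_depth behind it (ctrl.grip_depth is the distance from the TCP to the grasp point, in m); z points along the fingers, y is the line along which they close (so a half turn about z gives the same grasp; the last joint's range is limited). The gripper opens to 85 mm and grips with 20 to 120 N. Pads are 22 mm wide; open, the fingers measure 114 mm over their backs; the gripper's body (76 mm by 85 mm) begins 54 mm behind the grasp point. The pads swing forward as they close: fully open they stand 13 mm farther back than shut.
Start: joints at [-1.265, 0.053, 1.613, -0, 1.476, -0.119], TCP at [0.258, -0.569, 0.231] pointing down, gripper open.
Joint ranges: [-3.01, 3.01], [-1.01, 2.22], [0.06, 2.58], [-1.02, 4.17], [0.09, 2.62], [-3.14, 3.14]. Speed limits (rad/s): [2.57, 2.57, 3.14, 3.14, 3.14, 3.14].

### API

Orientations are given as a rotation vector (axis times angle).
In Python, from station import ctrl, get_image, camera_model gives the robot as it stands. The module is installed in compiled form; this text tells all that it offers.
- The arm moves only by the shell command python3 -m crank 'ROWS' [FORCE]. ROWS is JSON, a list of rows, each a list of 7 numbers: the shift along the tool's x, y, z in mm, then the turn, a rotation vector about the tool's x, y, z in rad, then the opening, from -1 (shut) to 1 (fully open). A call has exactly 10 rows; each row shifts and turns the commanded pose from where the row before left it, along the tool's axes as they then stand; what a row does not reach is not made up. A row lasts 1/12 s, in which the tool goes at most 41.7 mm and 7.16 degrees, less where a joint would pass 70% of its speed; a pose out of reach is approached as far as the arm can. A call with a gripper value outside its range is refused whole. The fingers move at their own pace and stop on an object; FORCE is the grip in N (left out, the last holds). Time passes only in rows, so rows that do not move let the fingers close, or fill a call up. It gives the time, the measured TCP pose, the force, the opening and the grip force at its end, in the units of the state.
- ctrl.get_obs(): the state, without advancing time (a new reading comes with each control period).
- get_image(name): name is "side" or "top" or "wrist"; returns the picture (384x512x3 uint8, red, green, blue); there is no depth.
- camera_model(name): a dict with "vertical_fov" (degrees; the focal length in pixels is half the picture's height over the tangent of half this angle, whatever the lens; pixels are square), "cx", "cy" (the principal point, pixels), "R" (3x3) and "t" (3): a world point X has camera coordinates R X + t; the wrist camera has in their place "hand_eye" (4x4, takes a point from camera to tool coordinates, whose origin is the TCP and whose axes are the flange's). Camera axes: x right, y down, z forward; pixel columns grow to the right and rows downward; lengths in m; the calibration is good to about 2 mm. A picture is of the moment at which its call begins: read the wrist's pose just before it. camera_model takes no time and is no camera call.
- ctrl.finish_job(): hands the job in; it is judged then, once.
The state is a dict: "t": time; "q": joint angles; "dq": joint speeds; "effort": joint torques, N m; "tool_pos": TCP position; "tool_rot": TCP orientation; "contact_force": force on the tool from outside, world axes, zero at the start; "wrist_torque": the same for the moment, N m; "opening": finger opening in m; "grip_force": force on a finger pad.
Only numpy, scipy, OpenCV 4.12 (cv2) and the standard library are available. Lean on these libraries where they do the work, as an engineer would, in place of code of your own. Each camera call takes 0.05 s, during which the arm holds its last target. There are 200 camera calls.

## Working session

There is one attempt and no reset: what is moved stays moved. The work goes in short steps, Python scripts to look and compute and a shell command to move; the robot and the scene stay as the last step left them, time stands still between calls to the robot, and variables do not carry over. Pictures are saved under pics/ and viewed, at most 10 in all, crops included, and the job is handed in when it is done.

```bash
mkdir -p pics && ls
python3 - <<'E'
from station import ctrl, get_image, camera_model
import cv2,numpy as np
print(ctrl.get_obs(), ctrl.grip_depth)
for n in("side","top","wrist"):
    cv2.imwrite(f"pics/{n}0.png",get_image(n)[:,:,::-1]); print(n,camera_model(n))
E
```

```text
pics
{'t': 0.0, 'q': array([-1.26499318e+00,  5.33386580e-02,  1.61430861e+00,  2.45020501e-05,
        1.47599388e+00, -1.19021921e-01]), 'dq': array([-6.17382946e-04, -6.93393880e-04,  1.82646163e-03, -1.57809215e-04,
       -7.23597397e-04,  2.70625760e-05]), 'effort': array([-7.40398336e-04, -3.93680727e+01, -3.70175135e+01, -1.03973409e-04,
        7.09867571e-03,  2.81515935e-05]), 'tool_pos': array([ 0.25740502, -0.56884505,  0.23006558]), 'tool_rot': array([-3.06899065e+00, -6.61872817e-01,  2.61757630e-04]), 'contact_force': array([0.414492  , 0.3636158 , 0.15057591]), 'wrist_torque': array([ 0.01687512,  0.0306803 , -0.0224266 ]), 'grip_force': 0.0, 'opening': 0.08531771308198968} 0.0187
side {'vertical_fov': 44.81925320514186, 'cx': 255.21182428344486, 'cy': 186.77202615543973, 'R': array([[ 0.98841546, -0.15136688,  0.01108769],
       [-0.08675213, -0.62340629, -0.77707057],
       [ 0.12453489,  0.76710668, -0.62931582]]), 't': array([-0.58232821,  0.08684372,  1.04973484])}
top {'vertical_fov': 57.79740630193547, 'cx': 259.00146113928344, 'cy': 191.7846667936281, 'R': array([[ 0.01061333, -0.99990211,  0.00911765],
       [-0.99387953, -0.0115512 , -0.10986375],
       [ 0.10995831, -0.00789582, -0.99390484]]), 't': array([-0.07659193,  0.56553591,  1.00188943])}
wrist {'vertical_fov': 67.61946178009964, 'cx': 250.2625152053187, 'cy': 192.78460600964817, 'hand_eye': array([[-4.25772797e-05, -9.47334211e-01, -3.20246611e-01,
         8.24159613e-02],
       [ 9.99999859e-01, -2.10131521e-04,  4.88646873e-04,
         7.43349678e-04],
       [-5.30205807e-04, -3.20246545e-01,  9.47334085e-01,
        -1.42429924e-01],
       [ 0.00000000e+00,  0.00000000e+00,  0.00000000e+00,
         1.00000000e+00]])}
```

View pics/top0.png

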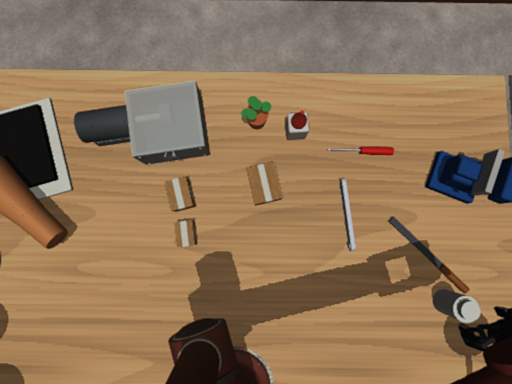

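View pics/side0.png

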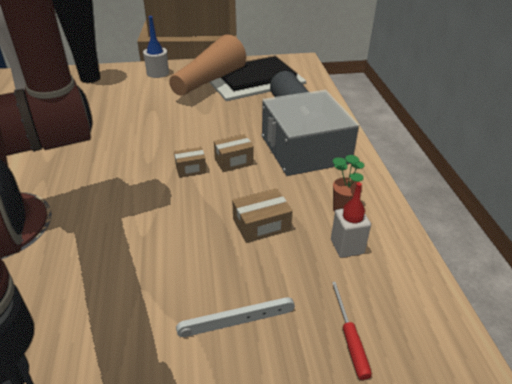

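```bash
cat > h.py <<'E'
from station import ctrl, get_image, camera_model
import cv2,numpy as np
from scipy.spatial.transform import Rotation as Ro
def cam(n,obs=None):
    m=camera_model(n); f=192/np.tan(np.radians(m["vertical_fov"]/2))
    if n=="wrist":
        o=obs or ctrl.get_obs(); T=np.eye(4); T[:3,:3]=Ro.from_rotvec(o["tool_rot"]).as_matrix(); T[:3,3]=o["tool_pos"]
        E=T@m["hand_eye"]; C,W=E[:3,3],E[:3,:3]
    else: W=m["R"].T; C=-W@m["t"]
    return f,m["cx"],m["cy"],C,W
def ray(c,uv,z):
    f,cx,cy,C,W=c; d=W@np.array([(uv[0]-cx)/f,(uv[1]-cy)/f,1]); return C+d*(z-C[2])/d[2]
def proj(c,X):
    f,cx,cy,C,W=c; p=W.T@(np.array(X)-C); return np.array([cx+f*p[0]/p[2],cy+f*p[1]/p[2]])
def snap(n,name):
    o=ctrl.get_obs(); im=get_image(n)[:,:,::-1].copy(); cv2.imwrite(f"pics/{name}.png",im); return im,cam(n,o)
def go(x,y,z,yaw):
    """steps (tool axes, mm) then turn about tool z for tool-down pose with tool-x heading yaw (mod pi)"""
    o=ctrl.get_obs(); R=Ro.from_rotvec(o["tool_rot"]).as_matrix()
    d=R.T@(np.array([x,y,z])-o["tool_pos"])*1e3; h=np.arctan2(R[1,0],R[0,0])
    dy=(yaw-h+np.pi/2)%np.pi-np.pi/2
    print("shift",d.round(1),"turn z",round(-dy,4),"q6",o["q"][5].round(2),"t",o["t"])
E
python3 - <<'E'
from h import *
c=cam("top")
for n,p,z in [("L",(265,183),.06),("M",(180,193),.06),("S",(186,233),.05),("nose",(344,180),.03),("tail",(352,248),.03),("slot",(171,155),.1),("wl",(134,161),.12),("wr",(208,152),.12),("pot",(257,115),.07),("glue",(297,125),.09)]:
    print(n,ray(c,p,z).round(3))
go(.5,.0,.4,.0)
im=cv2.imread("pics/top0.png"); cv2.imwrite("pics/topc.png",cv2.resize(im[75:265,110:365],None,fx=3,fy=3,interpolation=cv2.INTER_CUBIC))
E
```

```text
L [ 0.589 -0.087  0.06 ]
M [0.557 0.158 0.06 ]
S [0.443 0.138 0.05 ]
nose [ 0.605 -0.324  0.03 ]
tail [ 0.404 -0.345  0.03 ]
slot [0.659 0.178 0.1  ]
wl [0.637 0.273 0.12 ]
wr [0.665 0.072 0.12 ]
pot [ 0.788 -0.062  0.07 ]
glue [ 0.754 -0.177  0.09 ]
shift [ 455.5 -418.7 -168.9] turn z 0.4248 q6 -0.12 t 0.15
```

View pics/topc.png

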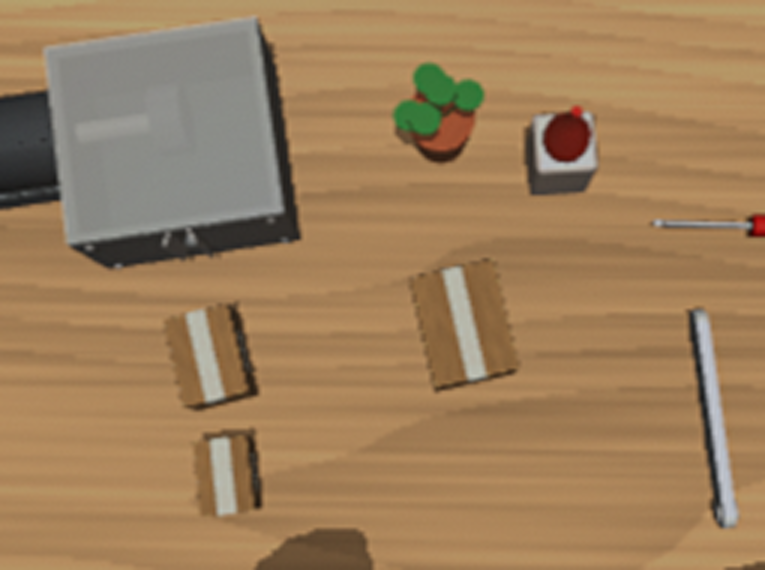

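```bash
python3 -m crank '[[28,-27.2,-7,0,0,0,1],[28,-27.2,-7,0,0,0,1],[28,-27.2,-7,0,0,0,1],[28,-27.2,-7,0,0,0,1],[28,-27.2,-7,0,0,0,1],[28,-27.2,-7,0,0,0,1],[28,-27.2,-7,0,0,0,1],[28,-27.2,-7,0,0,0,1],[28,-27.2,-7,0,0,0,1],[28,-27.2,-7,0,0,0,1]]' 30 && python3 -m crank '[[28,-27.2,-7,0,0,0,1],[28,-27.2,-7,0,0,0,1],[28,-27.2,-7,0,0,0,1],[28,-27.2,-7,0,0,0,1],[28,-27.2,-7,0,0,0,1],[28,-27.2,-7,0,0,0,1],[28,-27.2,-7,0,0,0,1],[0,0,0,0,0,0.1,1],[0,0,0,0,0,0.1,1],[0,0,0,0,0,0.05,1]]'
python3 - <<'E'
from h import *
im,c=snap("wrist","w1"); print(ctrl.get_obs()["dq"].round(3))
hsv=cv2.cvtColor(im,cv2.COLOR_BGR2HSV)
m=((hsv[:,:,1]<60)&(hsv[:,:,2]>140)).astype(np.uint8)*255
cs,_=cv2.findContours(m,cv2.RETR_EXTERNAL,cv2.CHAIN_APPROX_NONE)
for k in cs:
    if cv2.contourArea(k)>80: print(cv2.contourArea(k),cv2.minAreaRect(k))
E
```

```text
t: 0.98
tool_pos: [0.4007, -0.2043, 0.3014]
tool_rot: [3.071, 0.662, 0.0]
contact_force: [-0.0, -0.0, -0.4]
opening: 0.0852
grip_force: 0.0
t: 1.82
tool_pos: [0.5007, 0.0491, 0.35]
tool_rot: [-3.13, -0.271, 0.001]
contact_force: [0.7, 0.1, 0.6]
opening: 0.0854
grip_force: 0.0
[-0.015 -0.006  0.004  0.003  0.    -0.134]
496.5 ((183.43673706054688, 176.98178100585938), (44.4614143371582, 12.36427116394043), 87.61405944824219)
902.5 ((474.9524230957031, 181.110595703125), (12.332308769226074, 127.73088836669922), 15.694924354553223)
815.5 ((176.27027893066406, 100.12162017822266), (66.7459945678711, 13.645115852355957), 80.53767395019531)
994.0 ((350.80029296875, 105.99201965332031), (14.068751335144043, 80.57557678222656), 2.2906100749969482)
97.0 ((498.0384826660156, 56.30769348144531), (26.867910385131836, 5.295135974884033), 11.309932708740234)
80.5 ((473.5, 2.5), (5.0, 37.0), 90.0)
```

View pics/w1.png

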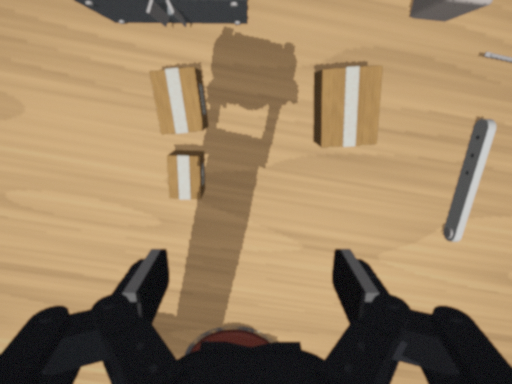

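```bash
cat >> h.py <<'E'
def strips(im,c,zs,amin=80):
    """bright low-saturation strips -> world rect centre, size, heading on plane z; zs: list of (pixel box,z)"""
    hsv=cv2.cvtColor(im,cv2.COLOR_BGR2HSV)
    m=((hsv[:,:,1]<60)&(hsv[:,:,2]>140)).astype(np.uint8)*255
    cs,_=cv2.findContours(m,cv2.RETR_EXTERNAL,cv2.CHAIN_APPROX_NONE)
    for k in cs:
        if cv2.contourArea(k)<amin: continue
        p=k.reshape(-1,2).mean(0)
        for u0,v0,u1,v1,z in zs:
            if u0<p[0]<u1 and v0<p[1]<v1:
                P=np.array([ray(c,q,z)[:2] for q in k.reshape(-1,2)]).astype(np.float32)*1000
                (x,y),s,a=cv2.minAreaRect(P); b=cv2.boxPoints(((x,y),s,a)); e=b[1]-b[0]; g=b[2]-b[1]
                if np.linalg.norm(g)>np.linalg.norm(e): e=g
                h=np.arctan2(e[1],e[0]); h=(h+np.pi/2)%np.pi-np.pi/2
                print(p.round(0),"c",round(x,1),round(y,1),"size",np.round(s,1),"head",round(h,3))
E
python3 - <<'E'
from h import *
import h
im=cv2.imread("pics/w1.png"); o=dict(tool_pos=np.array([0.5007,.0491,.35]),tool_rot=np.array([-3.13,-.271,.001]))
strips(im,cam("wrist",o),[(165,140,205,210,.05),(150,60,205,135,.06),(310,60,390,150,.06),(430,100,500,250,.032)])
im=cv2.imread("pics/top0.png"); print("top")
strips(im,cam("top"),[(170,215,205,250,.05),(160,170,205,213,.06),(240,155,290,210,.06),(335,170,360,255,.032)],20)
E
```

```text
[183. 177.] c 441.8 146.3 size [73.5 19.8] head 0.139
[475. 180.] c 507.8 -331.4 size [213.3  20.2] head 0.147
[176. 100.] c 556.6 165.6 size [90.4 19.4] head 0.262
[351. 106.] c 591.1 -83.4 size [112.   19.7] head 0.235
top
[184. 233.] c 441.8 144.5 size [72.1 18.5] head 0.133
[348. 214.] c 503.0 -335.2 size [211.3  13.7] head 0.129
[178. 193.] c 557.1 163.6 size [87.6 18.4] head 0.265
[264. 182.] c 591.7 -85.1 size [109.   18.4] head 0.237
```

Run:
```python
from h import *
go(.5568,.1646,.11,.263)
```

```text
shift [  75.4 -104.5  239.9] turn z -0.091 q6 1.35 t 1.8667
```

```bash
python3 -m crank '[[9.4,-13.1,30,0,0,0,1],[9.4,-13.1,30,0,0,0,1],[9.4,-13.1,30,0,0,0,1],[9.4,-13.1,30,0,0,0,1],[9.4,-13.1,30,0,0,0,1],[9.4,-13.1,30,0,0,0,1],[9.4,-13.1,30,0,0,0,1],[9.6,-12.8,30,0,0,0,1],[0,0,0,0,0,-0.091,1],[0,0,0,0,0,0,1]]'
python3 - <<'E'
from h import *
go(.5568,.1646,.015,.263)
im,c=snap("wrist","w2")
strips(im,c,[(0,0,512,384,.06)],500)
E
```

```text
t: 2.7
tool_pos: [0.5547, 0.1642, 0.1067]
tool_rot: [3.113, 0.422, -0.01]
contact_force: [0.1, -0.6, 0.2]
opening: 0.0852
grip_force: 0.0
shift [ 2.7  0.2 91.7] turn z 0.0063 q6 1.46 t 2.7
[236. 320.] c 462.0 150.0 size [46.1 17.4] head 0.142
[248. 210.] c 556.4 165.8 size [87.4 18.5] head 0.263
[345.  11.] c 695.8 148.5 size [ 20.8 206.2] head -1.393
```

View pics/w2.png

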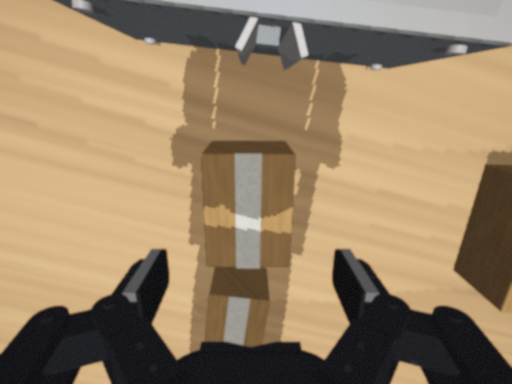

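```bash
python3 -m crank '[[2,-1,20,0,0,0,1],[0.7,0,24,0,0,0,1],[0,0,24,0,0,0,1],[0,0,16,0,0,0,1],[0,0,7.7,0,0,0,1],[0,0,0,0,0,0,1],[0,0,0,0,0,0,-1],[0,0,0,0,0,0,-1],[0,0,0,0,0,0,-1],[0,0,0,0,0,0,-1]]' 35 && python3 -m crank '[[0,0,0,0,0,0,-1],[0,0,0,0,0,0,-1],[0,0,-10,0,0,0,-1],[0,0,-15,0,0,0,-1],[0,0,-20,0,0,0,-1],[0,0,-20,0,0,0,-1],[0,0,-20,0,0,0,-1],[0,0,-20,0,0,0,-1],[0,0,-5,0,0,0,-1],[0,0,0,0,0,0,-1]]'
python3 - <<'E'
from h import *
go(.5912,-.0838,.14,.236)
E
```

```text
t: 3.58
tool_pos: [0.561, 0.1661, 0.0211]
tool_rot: [-3.114, -0.416, -0.007]
contact_force: [0.0, -0.7, 6.4]
opening: 0.0636
grip_force: 41.8
t: 4.42
tool_pos: [0.5601, 0.1659, 0.1306]
tool_rot: [3.114, 0.416, 0.006]
contact_force: [0.2, 0.7, -2.8]
opening: 0.0634
grip_force: 41.0
shift [-35.6 249.1  -9.4] turn z 0.0299 q6 1.47 t 4.4167
```

```bash
python3 -m crank '[[-4.5,31,-2,0,0,0.015,-1],[-4.5,31,-2,0,0,0.015,-1],[-4.5,31,-2,0,0,0,-1],[-4.5,31,-2,0,0,0,-1],[-4.5,31,-2,0,0,0,-1],[-4.5,31,0,0,0,0,-1],[-4.5,31,0,0,0,0,-1],[-4.1,30,0,0,0,0,-1],[0,0,0,0,0,0,-1],[0,0,0,0,0,0,-1]]'
python3 - <<'E'
from h import *
go(.5912,-.0838,.14,.236)
im,c=snap("wrist","w3"); z=ctrl.get_obs()["tool_pos"][2]-.02
strips(im,c,[(0,0,512,384,z+.06)],500)
E
```

```text
t: 5.25
tool_pos: [0.5823, -0.0837, 0.1363]
tool_rot: [-3.119, -0.365, 0.006]
contact_force: [-0.6, 0.9, -2.6]
opening: 0.0634
grip_force: 41.4
shift [ 8.6  2.1 -3.8] turn z -0.0031 q6 1.07 t 5.25
[250. 275.] c 589.6 -82.8 size [67.1 18.2] head 0.231
[479. 268.] c 615.2 -173.5 size [59.7  9. ] head 0.196
[251. 148.] c 645.6 -69.9 size [17.9  8.7] head 0.233
[470.  10.] c 701.9 -125.3 size [ 7.3 28.8] head -1.338
```

View pics/w3.png

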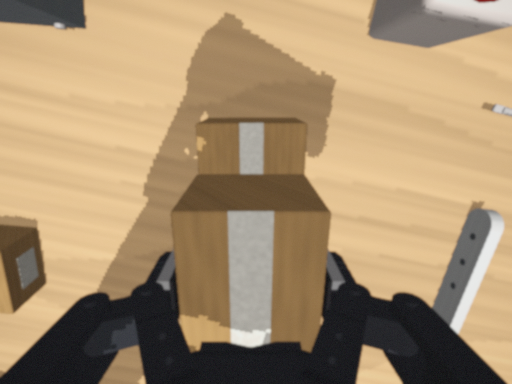

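Run:
```python
from h import *
o=ctrl.get_obs(); c=cam("wrist",o); im=cv2.imread("pics/w3.png")
z=o["tool_pos"][2]-.02+.06
h=.236; ux=np.array([np.cos(h),np.sin(h),0]); uy=np.array([-np.sin(h),np.cos(h),0])
g=im[:,245:258].astype(int).mean((1,2)); d=np.diff(g); print([(i,int(d[i])) for i in np.argsort(-abs(d))[:8]])
for row in (250,):
    s=cv2.cvtColor(im,cv2.COLOR_BGR2HSV)[row,:,1]; w=np.where(s[200:300]<60)[0]+200; print(w[0],w[-1])
for v in (209.5,210.5,211.5):
    P=ray(c,(251,v),z); print(v,((P-o["tool_pos"])@ux*1e3).round(1))
A=ray(c,(251,230),z)
for v in (121.5,122.5,123.5):
    Q=ray(c,(251,v),.06); C=Q-.055*ux; print(v,C.round(4),((Q-P)@ux*1e3).round(1))
print("held tape mid across", ((A-C)@uy*1e3).round(1),o["t"],o["tool_pos"])
go(.5912,-.0838,.14,.236)
```

```text
[(np.int64(346), -62), (np.int64(347), -54), (np.int64(345), -40), (np.int64(210), 32), (np.int64(122), 32), (np.int64(121), 31), (np.int64(174), -31), (np.int64(173), -30)]
228 272
209.5 41.3
210.5 40.9
211.5 40.5
121.5 [ 0.5917 -0.0817  0.06  ] 23.8
122.5 [ 0.591  -0.0819  0.06  ] 23.1
123.5 [ 0.5903 -0.082   0.06  ] 22.4
held tape mid across 0.1 5.3 [ 0.58233207 -0.08258718  0.13646232]
shift [ 8.3  3.2 -3.6] turn z -0.0015 q6 1.07 t 5.3
```

```bash
python3 -m crank '[[5,0.5,0,0,0,0,-1],[7,0,0,0,0,0,-1],[0,0,10,0,0,0,-1],[0,0,15,0,0,0,-1],[0,0,12,0,0,0,-1],[0,0,8,0,0,0,-1],[0,0,4,0,0,0,-1],[0,0,0,0,0,0,-1],[0,0,0,0,0,0,-1],[0,0,0,0,0,0,-1]]'
python3 - <<'E'
from h import *
o=ctrl.get_obs(); print(Ro.from_rotvec(o["tool_rot"]).as_matrix()[:,2].round(4),o["wrist_torque"].round(2))
im,c=snap("wrist","w4"); z=o["tool_pos"][2]+.04
g=im[:,245:258].astype(int).mean((1,2)); d=np.diff(g); print([(i,int(d[i])) for i in np.argsort(-abs(d))[:10]])
strips(im,c,[(200,0,300,384,z)],100)
E
```

```text
t: 6.13
tool_pos: [0.596, -0.0804, 0.0905]
tool_rot: [3.119, 0.37, 0.002]
contact_force: [0.4, 0.9, -3.2]
opening: 0.063
grip_force: 41.4
[ 1.5e-03 -4.0e-04 -1.0e+00] [ 0.01 -0.06  0.01]
[(np.int64(346), -62), (np.int64(347), -56), (np.int64(345), -40), (np.int64(210), 33), (np.int64(152), 32), (np.int64(174), -31), (np.int64(173), -29), (np.int64(153), 28), (np.int64(209), 26), (np.int64(348), -21)]
[250. 275.] c 602.7 -79.5 size [67.6 18.2] head 0.234
[251. 163.] c 653.9 -67.6 size [ 7.4 11. ] head -1.335
```

Run:
```python
from h import *
o=ctrl.get_obs(); c=cam("wrist",o); h=.236; ux=np.array([np.cos(h),np.sin(h),0])
P=ray(c,(251,210.5),o["tool_pos"][2]+.04); Q=ray(c,(251,153),.06); print(((Q-P)@ux*1e3).round(1),(Q-.055*ux).round(4),o["tool_pos"])
```

```text
9.0 [ 0.5912 -0.083   0.06  ] [ 0.59610708 -0.08048508  0.09064828]
```

```bash
python3 -m crank '[[-2,0.5,0,0,0,0,-1],[0,0,5,0,0,0,-1],[0,0,3,0,0,0,-1],[0,0,1,0,0,0,-1],[0,0,1,0,0,0,-1],[0,0,0.5,0,0,0,-1],[0,0,0.5,0,0,0,-1],[0,0,0,0,0,0,-1],[0,0,0,0,0,0,-1],[0,0,0,0,0,0,-1]]'
```

```text
t: 7.02
tool_pos: [0.5939, -0.0815, 0.0811]
tool_rot: [3.119, 0.37, -0.0]
contact_force: [-7.7, 0.2, 11.2]
opening: 0.0639
grip_force: 43.1
```

```bash
python3 -m crank '[[0,0,0,0,0,0,0.6],[0,0,0,0,0,0,1],[0,0,0,0,0,0,1],[0,0,0,0,0,0,1],[0,0,-10,0,0,0,1],[0,0,-25,0,0,0,1],[0,0,-35,0,0,0,1],[0,0,-40,0,0,0,1],[0,0,-5,0,0,0,1],[0,0,0,0,0,0,1]]'
python3 - <<'E'
from h import *
o=ctrl.get_obs()
im,c=snap("wrist","w5")
strips(im,c,[(200,0,300,384,.12)],100)
it,ct=snap("top","t5")
strips(it,ct,[(240,140,290,220,.12)],20)
go(.4418,.1458,.12,.138)
E
```

```text
t: 7.85
tool_pos: [0.5962, -0.0819, 0.1994]
tool_rot: [3.116, 0.369, 0.014]
contact_force: [-0.0, -0.4, -0.1]
opening: 0.0851
grip_force: 0.0
[249. 206.] c 589.7 -83.4 size [87.4 18.6] head 0.235
[249. 139.] c 646.3 -70.1 size [ 8.4 13.9] head -1.336
shift [ -94.5 -256.2   73.7] turn z 0.0978 q6 1.07 t 7.95
```

View pics/w5.png

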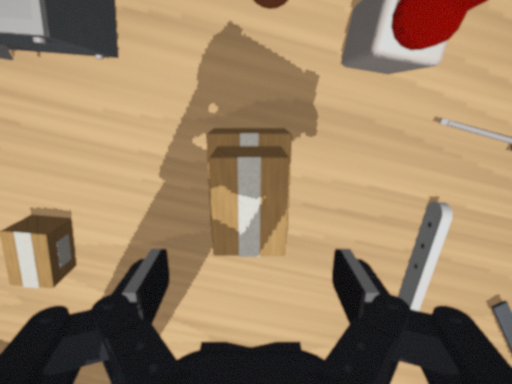

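```bash
python3 -m crank '[[0,0,0,0,0,0.098,1],[-15.2,-30.8,9,0,0,0,1],[-15.2,-30.8,9,0,0,0,1],[-15.2,-30.8,9,0,0,0,1],[-15.2,-30.8,9,0,0,0,1],[-15.2,-30.8,9,0,0,0,1],[-15.2,-30.8,9,0,0,0,1],[-15.2,-30.8,9,0,0,0,1],[-15.2,-30.8,9,0,0,0,1],[0,0,0,0,0,0,1]]' && python3 -m crank '[[0,0,0,0,0,0,1],[0,0,0,0,0,0,1],[0,0,0,0,0,0,1],[0,0,0,0,0,0,1],[0,0,0,0,0,0,1],[0,0,0,0,0,0,1],[0,0,0,0,0,0,1],[0,0,0,0,0,0,1],[0,0,0,0,0,0,1],[0,0,0,0,0,0,1]]'
python3 - <<'E'
from h import *
o=ctrl.get_obs(); print(Ro.from_rotvec(o["tool_rot"]).as_matrix()[:,2].round(4))
im,c=snap("wrist","w6")
strips(im,c,[(180,100,320,384,.05)],200)
go(.4418,.1458,.015,.138)
E
```

```text
t: 8.78
tool_pos: [0.4332, 0.1491, 0.1165]
tool_rot: [-3.133, -0.224, 0.015]
contact_force: [0.2, -0.3, -0.2]
opening: 0.0852
grip_force: 0.0
t: 9.62
tool_pos: [0.4393, 0.1461, 0.1216]
tool_rot: [-3.134, -0.216, -0.0]
contact_force: [-0.7, 0.4, 0.0]
opening: 0.0859
grip_force: 0.0
[ 0.  0. -1.]
[249. 200.] c 440.9 146.2 size [71.5 18.6] head 0.142
shift [  2.5   0.6 106.6] turn z -0.0002 q6 1.59 t 9.6667
```

```bash
python3 -m crank '[[1.5,0,20,0,0,0,1],[0,0,30,0,0,0,1],[0,0,30,0,0,0,1],[0,0,20,0,0,0,1],[0,0,8,0,0,0,1],[0,0,0,0,0,0,1],[0,0,0,0,0,0,1],[0,0,0,0,0,0,-1],[0,0,0,0,0,0,-1],[0,0,0,0,0,0,-1]]' 35 && python3 -m crank '[[0,0,0,0,0,0,-1],[0,0,0,0,0,0,-1],[0,0,0,0,0,0,-1],[0,0,-15,0,0,0,-1],[0,0,-30,0,0,0,-1],[0,0,-40,0,0,0,-1],[0,0,-40,0,0,0,-1],[0,0,-35,0,0,0,-1],[0,0,-25,0,0,0,-1],[0,0,0,0,0,0,-1]]'
python3 - <<'E'
from h import *
go(.5899,-.083,.22,.235)
E
```

```text
t: 10.5
tool_pos: [0.4421, 0.1466, 0.0152]
tool_rot: [-3.134, -0.216, -0.005]
contact_force: [-0.4, 0.3, 18.3]
opening: 0.0519
grip_force: 15.9
t: 11.33
tool_pos: [0.4441, 0.1469, 0.2059]
tool_rot: [-3.133, -0.216, -0.019]
contact_force: [-0.3, -0.8, -0.8]
opening: 0.0515
grip_force: 37.7
shift [113.  247.8 -12.8] turn z -0.0971 q6 1.59 t 11.3333
```

```bash
python3 -m crank '[[0,0,0,0,0,-0.097,-1],[11.5,32.2,0,0,0,0,-1],[11.5,32.2,0,0,0,0,-1],[11.5,32.2,0,0,0,0,-1],[11.5,32.2,0,0,0,0,-1],[11.5,32.2,0,0,0,0,-1],[11.5,32.2,0,0,0,0,-1],[11.5,32.2,0,0,0,0,-1],[11.1,32.4,0,0,0,0,-1],[0,0,0,0,0,0,-1]]' && python3 -m crank '[[0,0,6,0,0,0,-1],[0,0,10,0,0,0,-1],[0,0,10,0,0,0,-1],[0,0,10,0,0,0,-1],[0,0,6,0,0,0,-1],[0,0,6,0,0,0,-1],[0,0,0,0,0,0,-1],[0,0,0,0,0,0,-1],[0,0,0,0,0,0,-1],[0,0,0,0,0,0,-1]]'
python3 - <<'E'
from h import *
o=ctrl.get_obs()
im,c=snap("wrist","w7"); z=o["tool_pos"][2]-.014+.05
g=im[:,245:258].astype(int).mean((1,2)); d=np.diff(g); print([(int(i),int(d[i])) for i in np.argsort(-abs(d))[:12]])
strips(im,c,[(200,0,300,384,z)],100)
go(.5899,-.083,.150,.235)
E
```

```text
t: 12.17
tool_pos: [0.5911, -0.0877, 0.1967]
tool_rot: [3.119, 0.361, -0.002]
contact_force: [-1.5, 0.5, -1.6]
opening: 0.0513
grip_force: 37.9
t: 13.0
tool_pos: [0.5904, -0.0832, 0.1515]
tool_rot: [3.119, 0.368, 0.002]
contact_force: [0.2, 0.4, -1.8]
opening: 0.0515
grip_force: 37.9
[(346, -54), (347, -46), (345, -39), (147, -35), (184, -34), (161, 33), (216, 31), (130, 30), (131, 30), (217, 27), (146, -27), (183, -23)]
[250. 279.] c 593.0 -83.3 size [66.5 18.2] head 0.233
[249. 173.] c 643.4 -70.8 size [ 8.7 10.9] head -1.336
[249. 139.] c 656.0 -67.8 size [5.1 8.2] head -1.336
shift [-0.4 -0.3  1.5] turn z -0.0002 q6 1.07 t 13.05
```

View pics/w7.png

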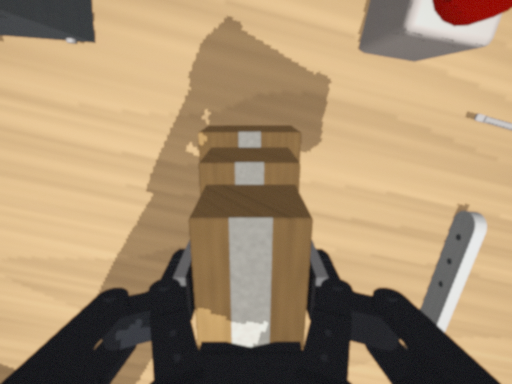

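Run:
```python
from h import *
o=ctrl.get_obs(); c=cam("wrist",o); h=.235; ux=np.array([np.cos(h),np.sin(h),0])
z=o["tool_pos"][2]+.036
for n,v,zz,l in(("S",217,z,.036),("M",161.5,.12,.044),("L",131,.06,.055)):
    P=ray(c,(250,v),zz)-l*ux; print(n,P.round(4))
```

```text
S [ 0.5907 -0.0838  0.1875]
M [ 0.5907 -0.0838  0.12  ]
L [ 0.5914 -0.0837  0.06  ]
```

```bash
python3 -m crank '[[0,0,6,0,0,0,-1],[0,0,6,0,0,0,-1],[0,0,3,0,0,0,-1],[0,0,1.5,0,0,0,-1],[0,0,1,0,0,0,-1],[0,0,0,0,0,0,-1],[0,0,0,0,0,0,-1],[0,0,0,0,0,0,-1],[0,0,0,0,0,0,-1],[0,0,0,0,0,0,-1]]'
```

```text
t: 13.88
tool_pos: [0.5903, -0.0832, 0.1353]
tool_rot: [3.12, 0.368, 0.001]
contact_force: [-5.3, 0.7, 9.4]
opening: 0.0515
grip_force: 39.3
```

```bash
python3 -m crank '[[0,0,0,0,0,0,0.6],[0,0,0,0,0,0,1],[0,0,0,0,0,0,1],[0,0,0,0,0,0,1],[0,0,-10,0,0,0,1],[0,0,-25,0,0,0,1],[0,0,-35,0,0,0,1],[0,0,-40,0,0,0,1],[0,0,-5,0,0,0,1],[0,0,0,0,0,0,1]]'
python3 - <<'E'
from h import *
im,c=snap("wrist","w8")
strips(im,c,[(200,0,300,384,.17)],50)
it,ct=snap("side","s8")
go(.47,-.335,.24,.14)
E
```

```text
t: 14.72
tool_pos: [0.5921, -0.0837, 0.2539]
tool_rot: [3.117, 0.368, 0.014]
contact_force: [0.1, 0.5, -0.5]
opening: 0.0853
grip_force: 0.0
[249. 201.] c 589.6 -84.4 size [71.1 18.5] head 0.221
[248. 146.] c 636.4 -72.5 size [ 6.3 14.3] head -1.337
[248. 129.] c 649.2 -69.4 size [ 6.1 10.9] head -1.337
shift [-175.1  217.2    8.2] turn z 0.0948 q6 1.07 t 14.8167
```

View pics/s8.png

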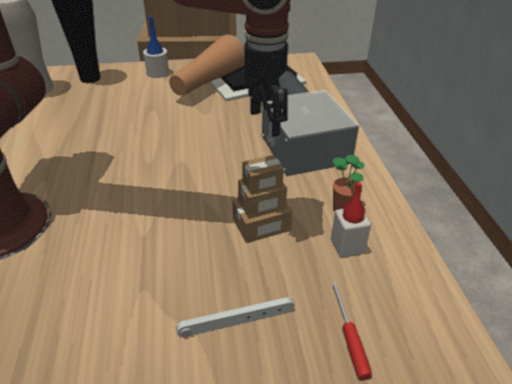

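```bash
python3 -m crank '[[0,0,0,0,0,0.095,1],[-19.2,29.1,0,0,0,0,1],[-19.2,29.1,5,0,0,0,1],[-19.2,29.1,10,0,0,0,1],[-19.2,29.1,13,0,0,0,1],[-19.2,29.1,13,0,0,0,1],[-19.2,29.1,13,0,0,0,1],[-19.2,29.1,13,0,0,0,1],[-19.6,29.1,13,0,0,0,1],[0,0,0,0,0,0,1]]' && python3 -m crank '[[0,0,0,0,0,0,1],[0,0,0,0,0,0,1],[0,0,0,0,0,0,1],[0,0,0,0,0,0,1],[0,0,0,0,0,0,1],[0,0,0,0,0,0,1],[0,0,0,0,0,0,1],[0,0,0,0,0,0,1],[0,0,0,0,0,0,1],[0,0,0,0,0,0,1]]'
python3 - <<'E'
from h import *
im,c=snap("wrist","w9")
strips(im,c,[(0,0,512,384,.032)],200)
E
```

```text
t: 15.65
tool_pos: [0.4648, -0.3374, 0.1621]
tool_rot: [-3.13, -0.21, 0.012]
contact_force: [-1.0, 0.7, -1.3]
opening: 0.0851
grip_force: 0.0
t: 16.48
tool_pos: [0.4698, -0.335, 0.1682]
tool_rot: [3.134, 0.22, 0.0]
contact_force: [-0.3, 0.3, -0.7]
opening: 0.0856
grip_force: 0.0
[252. 134.] c 506.2 -332.0 size [209.1  20.4] head 0.13
```

View pics/w9.png

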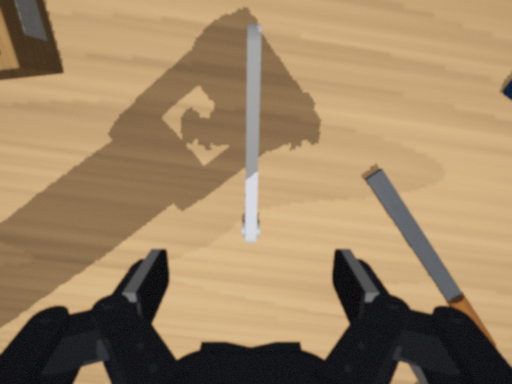

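Run:
```python
from h import *
o=ctrl.get_obs(); c=cam("wrist",o); im=cv2.imread("pics/w9.png"); hsv=cv2.cvtColor(im,cv2.COLOR_BGR2HSV)
L=[];R=[]
for v in range(45,195):
    w=np.where((hsv[v,230:275,1]<70)&(hsv[v,230:275,2]>110))[0]+230
    if len(w)>6: L.append(ray(c,(w[0]-.5,v),.032)[:2]); R.append(ray(c,(w[-1]+.5,v),.032)[:2])
L=np.array(L);R=np.array(R); M=(L+R)/2*1e3
print(len(L),"width",(np.linalg.norm(L-R,axis=1)*1e3).mean().round(1))
p=np.polyfit(M[:,0],M[:,1],1); h=np.arctan(p[0]); print("heading",h.round(4),[ (x,np.polyval(p,x).round(1)) for x in(400,450,500)])
g=im[:,248:258].astype(int).sum((1,2)); m=(hsv[:,246:260,1]<70)&(hsv[:,246:260,2]>110); r=np.where(m.sum(1)>2)[0]; r=r[r<260]; print(r[0],r[-1])
u=np.array([np.cos(h),np.sin(h)])
for z in (.016,.025,.032): 
    A=ray(c,(254,r[0]-.5),z)[:2];B=ray(c,(250,r[-1]+.5),z)[:2]; print(z,A.round(4),B.round(4),np.linalg.norm(A-B).round(4),((A+B)/2).round(4))
mid=(ray(c,(254,r[0]-.5),.024)[:2]+ray(c,(250,r[-1]+.5),.024)[:2])/2
g=mid-.036*u; g[1]=np.polyval(p,g[0]*1e3)/1e3; print("mid",mid,"grasp",g); go(*g,.006,h)
```

```text
150 width 13.6
heading 0.1265 [(400, np.float64(-346.0)), (450, np.float64(-339.7)), (500, np.float64(-333.3))]
23 243
0.016 [ 0.6144 -0.319 ] [ 0.392  -0.3466] 0.2241 [ 0.5032 -0.3328]
0.025 [ 0.6125 -0.3192] [ 0.3968 -0.3459] 0.2173 [ 0.5047 -0.3325]
0.032 [ 0.611  -0.3193] [ 0.4006 -0.3454] 0.2119 [ 0.5058 -0.3323]
mid [ 0.50448986 -0.33255826] grasp [ 0.46877731 -0.3372874 ]
shift [ -1.3   2.1 162.1] turn z 0.0133 q6 0.68 t 16.5333
```

```bash
python3 -m crank '[[-1.3,2,25,0,0,0.0133,1],[0,0,35,0,0,0,1],[0,0,35,0,0,0,1],[0,0,30,0,0,0,1],[0,0,20,0,0,0,1],[0,0,12,0,0,0,1],[0,0,5,0,0,0,1],[0,0,0,0,0,0,1],[0,0,0,0,0,0,1],[0,0,0,0,0,0,0.3]]' 80 && python3 -m crank '[[0,0,0,0,0,0,-0.3],[0,0,0,0,0,0,-0.6],[0,0,0,0,0,0,-1],[0,0,0,0,0,0,-1],[0,0,0,0,0,0,-1],[0,0,0,0,0,0,-1],[0,0,0,0,0,0,-1],[0,0,0,0,0,0,-1],[0,0,0,0,0,0,-1],[0,0,0,0,0,0,-1]]'
```

```text
t: 17.37
tool_pos: [0.47, -0.3384, 0.0082]
tool_rot: [3.133, 0.198, 0.004]
contact_force: [0.3, 0.2, 0.1]
opening: 0.0753
grip_force: 0.0
t: 18.2
tool_pos: [0.4691, -0.3375, 0.0065]
tool_rot: [3.135, 0.199, 0.001]
contact_force: [-1.0, -0.3, 3.4]
opening: 0.0104
grip_force: 79.6
```

```bash
python3 -m crank '[[0,0,-15,0,0,0,-1],[0,0,-30,0,0,0,-1],[0,0,-38,0,0,0,-1],[0,0,-38,0,0,0,-1],[0,0,-38,0,0,0,-1],[0,0,-38,0,0,0,-1],[0,0,-25,0,0,-0.045,-1],[0,-5,0,0,0,0,-1],[0,-15,0,0,0,0,-1],[2.5,-30,0,0,0,0,-1]]' && python3 -m crank '[[2.5,-34,0,0,0,0,-1],[2.5,-34,0,0,0,0,-1],[2.5,-34,0,0,0,0,-1],[2.5,-34,0,0,0,0,-1],[2.5,-34,0,0,0,0,-1],[2.5,-34,0,0,0,0,-1],[2.5,-34,0,0,0,0,-1],[2.5,-34,0,0,0,0,-1],[2.5,-34,0,0,0,0,-1],[2.5,-34,0,0,0,0,-1]]' && python3 -m crank '[[2.5,-34,0,0,0,0,-1],[2.5,-34,0,0,0,0,-1],[2,-22,0,0,0,0,-1],[0,0,0,0,0,0,-1],[0,0,25,0,0,0,-1],[0,0,35,0,0,0,-1],[0,0,35,0,0,0,-1],[0,0,30,0,0,0,-1],[0,0,20,0,0,0,-1],[0,0,10,0,0,0,-1]]'
```

```text
t: 19.03
tool_pos: [0.462, -0.2884, 0.2269]
tool_rot: [-3.13, -0.264, 0.002]
contact_force: [0.0, 0.9, -1.4]
opening: 0.0105
grip_force: 79.0
t: 19.87
tool_pos: [0.4278, 0.0534, 0.2259]
tool_rot: [-3.13, -0.268, 0.004]
contact_force: [1.5, 0.7, -2.0]
opening: 0.0105
grip_force: 79.0
t: 20.7
tool_pos: [0.417, 0.1405, 0.0678]
tool_rot: [3.129, 0.268, -0.014]
contact_force: [-0.4, -0.0, -2.1]
opening: 0.0103
grip_force: 79.0
```

```bash
python3 -m crank '[[0,0,0,0,0,0,-1],[0,0,0,0,0,0,-1],[0,0,0,0,0,0,-1],[0,0,0,0,0,0,-1],[0,0,0,0,0,0,-1],[0,0,0,0,0,0,-1],[0,0,0,0,0,0,-1],[0,0,0,0,0,0,-1],[0,0,0,0,0,0,-1],[0,0,0,0,0,0,-1]]'
python3 - <<'E'
from h import *
im,c=snap("wrist","w10")
cv2.imwrite("pics/w10c.png",cv2.resize(im[0:200,130:380],None,fx=3,fy=3,interpolation=cv2.INTER_CUBIC))
E
```

```text
t: 21.53
tool_pos: [0.4208, 0.1417, 0.0732]
tool_rot: [-3.13, -0.269, -0.0]
contact_force: [-1.0, -0.8, -1.8]
opening: 0.0107
grip_force: 79.0
```

View pics/w10c.png

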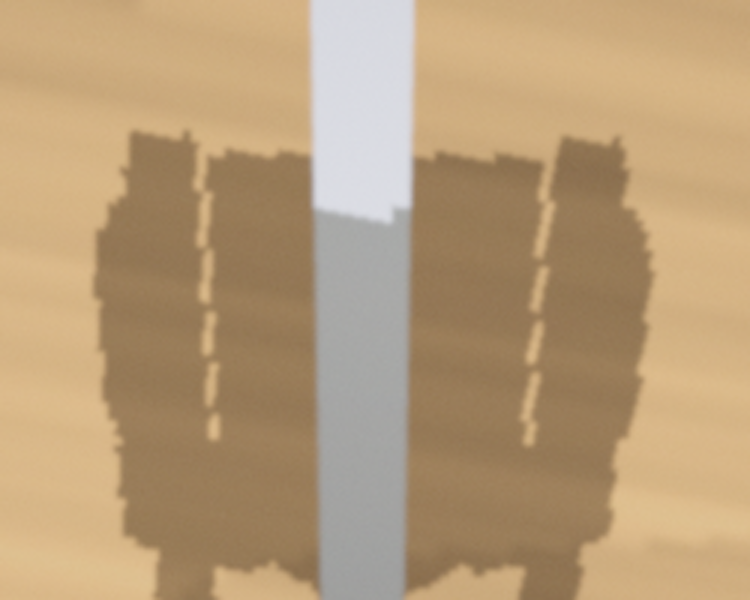

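Run:
```python
from h import *
im=cv2.imread("pics/w2.png"); o=dict(tool_pos=np.array([.5547,.1642,.1067]),tool_rot=np.array([3.113,.422,-.01])); c=cam("wrist",o); print("cam",c[3].round(3))
g=cv2.cvtColor(im,cv2.COLOR_BGR2GRAY); s=cv2.cvtColor(im,cv2.COLOR_BGR2HSV)[:,:,1]
pts=[]
for u in list(range(160,232))+list(range(312,368)):
    col=s[0:110,u].astype(int); d=np.diff(col); w=np.where(col[:90]<60)[0]
    pts.append((u,w[-1]+.5))
pts=np.array(pts); print(pts[::12].tolist())
for z in (0,.12):
    P=np.array([ray(c,p,z)[:2] for p in pts]); 
    r=np.polyfit(P[:,1],P[:,0],1); res=P[:,0]-np.polyval(r,P[:,1]); k=abs(res)<.003; r=np.polyfit(P[k,1],P[k,0],1)
    print("z",z,"wall heading",-np.arctan(r[0]).round(4),"x at y=.18",np.polyval(r,.18).round(4),k.mean())
for v in range(14,72,3): print(v,"".join("%4d"%x for x in g[v,230:316:3]))
```

```text
cam [0.635 0.186 0.249]
[[160.0, 41.5], [172.0, 42.5], [184.0, 43.5], [196.0, 45.5], [208.0, 46.5], [220.0, 47.5], [312.0, 58.5], [324.0, 60.5], [336.0, 61.5], [348.0, 62.5], [360.0, 63.5]]
z 0 wall heading 0.1661 x at y=.18 0.668 1.0
z 0.12 wall heading 0.1661 x at y=.18 0.6527 1.0
14   69  76  81  88  94 103 109 111 111 122 129 135 137 141 150 161 166 177 185 193 193 193 195 194 195 195 195 194 196
17   68  67  65  65  63  60  95 177 166 121  82  87  95 102 108 114 114 112 116 130 135 144 152 160 165 175 183 187 192
20   67  69  67  68  67  68 167 216 212 135  69  68  69  64  60  68  71  76  76  86  91 104 107 113 118 117 115 115 130
23   68  70  67  68  68  98 207 217 196  86  83  76  70  68  68  70  68  70  67  70  70 168 187 154  76  76  77  83  91
26   69  68  69  69  70 167 217 215 141 100 162 158 148 139 118 120 107  75  63  67  76 155 215 210 115  68  68  69  67
29   68  69  69  67  97 207 216 196  90 120 168 170 169 167 167 166 163  91  60  64  84 122 214 215 155  67  69  69  70
32   68  69  69  71 167 214 213 139  86 132 171 169 169 169 168 167 162  77  62  81  87  99 207 
[... 883 characters left out ...]
  77  79  86 119 119 120 120 120 120 119 113 108 105  83  80  84  84  84  84  99 186 156  78  57  55
59  117 118 117 102  78  81 106 120 120 119 120 121 121 121 122 122 122  94  75  78  81  82  83  94 112 104  95  84  78
62  120 120 117 113  81  88 115 118 117 119 120 118 120 121 120 123 122 103  79  77  75  79  97 120 126 126 124 124 127
65  121 122 120 120 112 109 117 118 119 119 118 118 119 121 120 120 119 115  79  77  83 108 123 123 124 123 125 125 139
68  120 121 122 121 122 122 121 119 119 120 119 119 120 121 121 120 120 119  88  93 117 123 122 123 123 123 125 125 139
71  120 118 120 120 121 120 121 121 119 120 121 118 120 121 118 120 121 120 116 118 119 121 122 119 122 121 122 123 130
```

Run:
```python
from h import *
o2=dict(tool_pos=np.array([.5547,.1642,.1067]),tool_rot=np.array([3.113,.422,-.01])); c2=cam("wrist",o2)
for z in(.10,.104,.11):
    P=[ray(c2,p,z)[:2] for p in((240,47.5),(303,56.5),(252.5,17),(296,22.5))]
    t=(P[0]+P[1])/2; r=(P[2]+P[3])/2; print(z,"tips",t.round(4),"root",r.round(4),"gap",np.linalg.norm(P[0]-P[1]).round(4),np.linalg.norm(P[2]-P[3]).round(4),"head",np.arctan2(*(r-t)[::-1]).round(3))
o=ctrl.get_obs(); c=cam("wrist",o); im=cv2.imread("pics/w10.png"); h=cv2.cvtColor(im,cv2.COLOR_BGR2HSV)
R=Ro.from_rotvec(o["tool_rot"]).as_matrix(); Q=[]
for v in range(5,195):
    w=np.where(h[v,225:275,1]<45)[0]+225
    if len(w)>8: Q.append(R.T@(ray(c,((w[0]+w[-1])/2,v),o["tool_pos"][2]+.0255)-o["tool_pos"])*1e3)
Q=np.array(Q); p=np.polyfit(Q[:,0],Q[:,1],1); print(len(Q),"bar in tool: slope",p[0].round(4),"y0",p[1].round(2),"x",Q[:,0].min(),Q[:,0].max())
print("tool",o["tool_pos"],"head",np.arctan2(R[1,0],R[0,0]))
it,ct=snap("top","t11"); snap("side","s11")
g=cv2.cvtColor(it,cv2.COLOR_BGR2GRAY)
for v in range(150,200,2): print(v,"".join("%4d"%x for x in g[v,155:195]))
```

```text
0.1 tips [0.656  0.1809] root [0.669  0.1836] gap 0.0299 0.0199 head 0.203
0.104 tips [0.6554 0.181 ] root [0.6681 0.1836] gap 0.0291 0.0194 head 0.203
0.11 tips [0.6546 0.1812] root [0.6667 0.1837] gap 0.0279 0.0186 head 0.203
190 bar in tool: slope 0.0004 y0 0.79 x 42.54217039396124 112.96108022963644
tool [0.42079373 0.14163693 0.07308762] head 0.17152499520400724
150  152 153 154 153 154 155 154 156 156 156 155 156 156 148 141 134 126 118 104  95  94  81  71  75  70  57  52  50  50  48  46  46  46  46  47  46  47  47  47  48
152  149 135 127 131 127 109 100  93  77  75 102  96  58  47  45  42  47  99 113  74  43  45  47  47  48  46  48  47  48  49  48  48  48  48  48  48  50  48  48  49
154   50  47  45  44  44  44  44  42  46  91 114  81  50  50  46  39  55 101 143 132  81  46  43  46  48  48  49  48  49  48  48  48  49  48  49  48  48  50  48  48
156   46  47  47  46  46  47  46  45  58 105 103  59  52  54  54  54  59  81  94  95  77  57  54  49  43  45  48  48  47  47  48  45  45  44  44  45  46  47  45  47
158   45  47  47  47  47  47  48  47  46  47  51  52  55  53  54  54  
[... 2694 characters left out ...]
 109 134 134 134 133 133 132 133 132 133
192  139 139 139 139 139 140 139 139 139 140 139 139 139 138 138 138 139 137 148 162 170 172 148  87  70 115 116  79  79 103 132 140 139 139 137 138 138 138 139 138
194  146 146 146 146 146 146 146 146 147 146 146 146 146 146 146 147 145 144 157 180 191 192 191 138  60  99 112  85  82  84 121 148 148 147 146 146 147 145 146 146
196  134 134 135 134 134 134 134 134 134 133 134 133 139 145 146 145 145 145 152 177 191 192 194 145  59  77  93  85  83  85 120 148 149 147 146 148 147 147 147 147
198  143 143 140 142 140 140 140 140 139 139 139 139 139 139 139 139 139 137 137 167 190 192 193 162  88  69 107 106  80  77  78 111 138 138 138 137 137 138 137 138
```

```bash
python3 -m crank '[[0,-1.1,3.6,0,0,0.0055,-1],[3,0,4,0,0,0,-1],[8,0,0,0,0,0,-1],[14,0,0,0,0,0,-1],[16,0,0,0,0,0,-1],[16,0,0,0,0,0,-1],[12,0,0,0,0,0,-1],[7,0,0,0,0,0,-1],[4,0,0,0,0,0,-1],[0,0,0,0,0,0,-1]]' && python3 -m crank '[[0,0,0,0,0,0,-1],[0,0,0,0,0,0,-1],[0,0,0,0,0,0,-1],[0,0,0,0,0,0,-1],[0,0,0,0,0,0,-1],[0,0,0,0,0,0,-1],[0,0,0,0,0,0,-1],[0,0,0,0,0,0,-1],[0,0,0,0,0,0,-1],[0,0,0,0,0,0,-1]]'
python3 - <<'E'
from h import *
o=ctrl.get_obs(); R=Ro.from_rotvec(o["tool_rot"]).as_matrix(); print("head",np.arctan2(R[1,0],R[0,0]),"zaxis",R[:,2].round(4),o["tool_pos"])
it,ct=snap("top","t12")
u=R[:,0]
for d in (.1255,.1455): print("nose pred px",d,proj(ct,o["tool_pos"]+d*u+[0,0,.0255 if d<.14 else .0095]))
print("lip tips/root pred",[proj(ct,(x,y,.104)).round(1).tolist() for x,y in((.6554,.181),(.668,.1835))])
g=cv2.cvtColor(it,cv2.COLOR_BGR2GRAY)
print("    ","".join("%4d"%x for x in range(158,186)))
for v in list(range(150,170))+[175,180]: print(v,"".join("%4d"%x for x in g[v,158:186]))
E
```

```text
t: 22.52
tool_pos: [0.5001, 0.156, 0.0653]
tool_rot: [3.131, 0.26, -0.0]
contact_force: [0.4, -1.1, -1.7]
opening: 0.0107
grip_force: 79.0
t: 23.35
tool_pos: [0.4996, 0.1559, 0.0655]
tool_rot: [-3.131, -0.26, -0.0]
contact_force: [0.9, 0.3, -2.1]
opening: 0.011
grip_force: 79.0
head 0.16600537697961668 zaxis [ 0.  0. -1.] [0.49957409 0.15592603 0.06552857]
nose pred px 0.1255 [171.63505629 168.3110827 ]
nose pred px 0.1455 [172.08575104 162.49411643]
lip tips/root pred [[169.4, 156.1], [168.7, 151.7]]
      158 159 160 161 162 163 164 165 166 167 168 169 170 171 172 173 174 175 176 177 178 179 180 181 182 183 184 185
150  158 160 161 162 162 162 162 161 161 162 155 146 139 130 124 108 100  97  84  75  77  74  60  54  54  51  48  47
151  163 163 163 163 156 140 130 125 119 111  97  88  81  82 124 113  56  48  49  46  46  47  46  46  47  48  48  48
152  137 131 113 104  97  81  77 105 100  61  48  47  41  48 101 118  77  43  43  46  47  48  49  48  49  48  49  50
153   76  73  58  51  48  45  64 113 106  54  42  40  36  46 101 148 126  64  45  47  49  49  49  48  50  49  50  48
154   4
[... 1398 characters left out ...]
66  142 141 141 141 142 142 142 142 141 141 142 140 163 188 196 197 169  99  69  82  82  80  81 117 144 145 143 143
167  146 147 147 146 147 147 147 146 148 147 145 145 162 188 198 200 181 118  60  72  85  83  84 122 149 148 147 147
168  152 152 152 151 152 151 151 151 152 152 150 150 163 187 197 199 197 144  60  70  86  86  85 125 153 153 150 152
169  156 156 155 156 155 156 155 155 154 155 154 154 162 183 198 199 202 150  61  89 106  88  87 127 157 155 154 154
175  135 135 135 136 134 134 134 134 133 133 132 132 133 152 182 198 200 181 118  56  67  78  76  75  90 120 137 135
180  147 147 148 148 147 131 106  95  80  84 120 132 106 110 163 179 156 154 128  75  60  77  84  84  84  83  83  84
```

```bash
python3 -m crank '[[0,0,-15,0,0,0,-1],[0,0,-30,0,0,0,-1],[0,0,-30,0,0,0,-1],[0,0,-10,0,0,0,-1],[10,0,0,0,0,0,-1],[20,0,0,0,0,0,-1],[20,0,0,0,0,0,-1],[15,0,0,0,0,0,-1],[5,0,0,0,0,0,-1],[0,0,0,0,0,0,-1]]' && python3 -m crank '[[0,0,0,0,0,0,-1],[0,0,0,0,0,0,-1],[0,0,0,0,0,0,-1],[0,0,0,0,0,0,-1],[0,0,0,0,0,0,-1],[0,0,0,0,0,0,-1],[0,0,0,0,0,0,-1],[0,0,0,0,0,0,-1],[0,0,0,0,0,0,-1],[0,0,0,0,0,0,-1]]'
python3 - <<'E'
from h import *
o=ctrl.get_obs(); print(o["tool_pos"].round(4).tolist(),o["tool_rot"].round(4).tolist())
it,c=snap("wrist","w13")
print("lip tips/root pred px",[proj(c,(x,y,.104)).round(1).tolist() for x,y in((.6554,.181),(.668,.1835))])
g=cv2.cvtColor(it,cv2.COLOR_BGR2GRAY)
print("    ","".join("%4d"%x for x in range(205,300,3)))
for v in range(50,150,4): print(v,"".join("%4d"%x for x in g[v,205:300:3]))
E
```

```text
t: 24.23
tool_pos: [0.5687, 0.1674, 0.1482]
tool_rot: [3.131, 0.26, -0.005]
contact_force: [-0.5, -0.8, -2.2]
opening: 0.0103
grip_force: 79.0
t: 25.07
tool_pos: [0.5686, 0.1675, 0.1506]
tool_rot: [-3.131, -0.26, -0.0]
contact_force: [-0.4, 0.3, -0.8]
opening: 0.0104
grip_force: 79.0
[0.5686, 0.1675, 0.1506] [-3.1308, -0.2605, -0.0002]
lip tips/root pred px [[250.6, 87.0], [249.9, 64.3]]
      205 208 211 214 217 220 223 226 229 232 235 238 241 244 247 250 253 256 259 262 265 268 271 274 277 280 283 286 289 292 295 298
50  192 192 192 192 192 192 192 192 192 194 214 217 217 217 217 218 217 218 217 217 216 196 193 193 193 192 193 193 193 193 192 192
54  192 193 191 192 192 194 193 193 193 194 214 217 217 217 218 218 218 218 218 217 215 196 193 193 193 193 193 193 192 191 192 192
58  192 192 193 192 193 194 193 192 193 194 213 218 217 218 217 218 218 218 218 217 216 196 193 193 194 193 194 193 194 192 193 193
62  192 191 191 192 191 192 192 192 192 192 213 218 217 218 218 217 217 218 217 218 216 193 192 193 192 194 192 193 192 192 192 192
66   81  77  81  80  79  80  78  80  83 130 208
[... 2036 characters left out ...]
127 126 128 127 126 128 127 128 127
130  127 126 126 124 123 122 120 121 119 119 140 163 164 164 165 164 164 164 165 164 151 119 120 120 121 123 124 123 127 126 128 128
134  125 125 126 128 128 127 129 128 128 125 139 164 165 163 163 163 163 163 164 163 149 116 114 117 116 115 117 117 118 119 122 119
138  123 123 121 123 123 122 123 123 125 126 139 162 163 163 163 165 164 163 165 163 147 122 122 120 118 118 115 117 115 114 115 117
142  128 128 125 126 127 125 125 124 123 125 138 162 161 164 163 162 162 163 164 162 148 127 128 128 126 124 124 124 122 121 121 119
146  129 130 128 130 131 131 129 129 129 127 139 163 162 162 162 162 163 164 162 162 147 124 122 124 123 124 126 125 127 127 126 127
```

```bash
python3 - <<'E'
from h import *
o=ctrl.get_obs(); c=cam("wrist",o); im=cv2.imread("pics/w13.png"); g=cv2.cvtColor(im,cv2.COLOR_BGR2GRAY).astype(int)
for u in (120,200,300,400):
    d=np.diff(g[40:90,u]); v=40+np.argmin(d)+.5; print(u,v,ray(c,(u,v),.12).round(4))
u=np.array([np.cos(.166),np.sin(.166),0])
for z in (.12,.104): print(z,"dist TCP->wall",((ray(c,(250,64.5),z)-o["tool_pos"])@u).round(4),"tips",((ray(c,(250,89),z)-o["tool_pos"])@u).round(4))
E
python3 -m crank '[[-5,0,0,0,0,0,-1],[-15,0,0,0,0,0,-1],[-20,0,0,0,0,0,-1],[-20,0,0,0,0,0,-1],[-10,-0.3,0,0,0,0,-1],[0,0,10,0,0,0,-1],[0,0,30,0,0,0,-1],[0,0,30,0,0,0,-1],[0,0,10,0,0,0,-1],[0,0,5,0,0,0,-1]]' 100 && python3 -m crank '[[0,0,0,0,0,0,-1],[0,0,0,0,0,0,-1],[0,0,0,0,0,0,-1],[2,0,0,0,0,0,-1],[3,0,0,0,0,0,-1],[4,0,0,0,0,0,-1],[4,0,0,0,0,0,-1],[3,0,0,0,0,0,-1],[2,0,0,0,0,0,-1],[0,0,0,0,0,0,-1]]'
```

```text
120 64.5 [0.6545 0.2541 0.12  ]
200 64.5 [0.6618 0.2105 0.12  ]
300 65.5 [0.6705 0.1558 0.12  ]
400 64.5 [0.6801 0.1014 0.12  ]
0.12 dist TCP->wall 0.0991 tips 0.0863
0.104 dist TCP->wall 0.1006 tips 0.0867
t: 25.95
tool_pos: [0.4977, 0.1559, 0.0624]
tool_rot: [3.13, 0.26, -0.008]
contact_force: [-0.2, -0.5, -2.1]
opening: 0.0101
grip_force: 101.3
t: 26.78
tool_pos: [0.5178, 0.1592, 0.0656]
tool_rot: [-3.131, -0.26, -0.0]
contact_force: [-0.7, -0.0, -1.7]
opening: 0.0102
grip_force: 101.3
```

```bash
python3 -m crank '[[2,0,0,0,0,0,-1],[3,0,0,0,0,0,-1],[3,0,0,0,0,0,-1],[3,0,0,0,0,0,-1],[3,0,0,0,0,0,-1],[2,0,0,0,0,0,-1],[0,0,0,0,0,0,-1],[0,0,0,0,0,0,-1],[0,0,0,0,0,0,-1],[0,0,0,0,0,0,-1]]'; python3 -c "
from h import *
o=ctrl.get_obs(); print(o['wrist_torque'].round(2), o['tool_pos'].round(4))"
```

```text
t: 27.62
tool_pos: [0.5329, 0.1618, 0.0654]
tool_rot: [3.131, 0.261, -0.0]
contact_force: [-0.4, 0.4, -1.4]
opening: 0.0102
grip_force: 101.3
[-0.02  0.03 -0.02] [0.5329 0.1618 0.0654]
```

```bash
python3 -m crank '[[2,0,0,0,0,0,-1],[3,0,0,0,0,0,-1],[3,0,0,0,0,0,-1],[3,0,0,0,0,0,-1],[3,0,0,0,0,0,-1],[3,0,0,0,0,0,-1],[2,0,0,0,0,0,-1],[1,0,0,0,0,0,-1],[0,0,0,0,0,0,-1],[0,0,0,0,0,0,-1]]' && python3 -m crank '[[2,0,0,0,0,0,-1],[3,0,0,0,0,0,-1],[3,0,0,0,0,0,-1],[3,0,0,0,0,0,-1],[3,0,0,0,0,0,-1],[3,0,0,0,0,0,-1],[2,0,0,0,0,0,-1],[1,0,0,0,0,0,-1],[0,0,0,0,0,0,-1],[0,0,0,0,0,0,-1]]'
python3 - <<'E'
from h import *
o=ctrl.get_obs(); print(o['wrist_torque'].round(2), o['tool_pos'].round(4))
im,c=snap("wrist","w14"); g=cv2.cvtColor(im,cv2.COLOR_BGR2GRAY)
for v in range(0,60,6): print(v,"".join("%4d"%x for x in g[v,190:314:4]))
u=np.array([np.cos(.166),np.sin(.166),0])
for v in(0,20,40,60): print(v,[((ray(c,(250,v),z)-o["tool_pos"])@u*1e3).round(1) for z in(.104,.12)])
it,ct=snap("side","s14"); snap("top","t14")
E
```

```text
t: 28.45
tool_pos: [0.5527, 0.1651, 0.0654]
tool_rot: [3.131, 0.26, -0.0]
contact_force: [0.4, 1.0, -1.7]
opening: 0.0098
grip_force: 101.3
t: 29.28
tool_pos: [0.5724, 0.1684, 0.0655]
tool_rot: [3.131, 0.26, -0.0]
contact_force: [0.5, -0.3, -2.0]
opening: 0.0103
grip_force: 101.3
[-0.   -0.04 -0.04] [0.5724 0.1684 0.0655]
0  192 192 192 192 192 192 192 192 193 191 192 208 212 211 212 211 211 212 212 209 192 191 193 193 192 192 191 193 192 191 192
6  192 192 193 191 192 192 192 192 192 192 193 208 212 212 212 213 212 212 212 210 192 192 192 191 191 192 192 192 191 192 192
12  195 195 195 196 196 196 196 196 196 197 197 203 207 207 207 207 206 207 207 206 198 197 197 196 196 197 197 196 196 196 196
18  199 199 200 199 200 200 198 199 201 201 201 202 201 201 201 200 201 200 201 200 201 201 201 200 200 200 199 200 200 199 199
24  199 200 199 200 200 200 199 200 200 201 202 201 201 202 202 202 200 201 201 200 201 201 202 200 201 200 200 200 200 200 200
30  200 199 199 199 200 201 200 200 201 202 202 203 202 202 202 201 202 201 202 202 201 202 202 202 201 201 201 201 201 201 200
36  200 201 200 200 199 200 200 201 201 202 203 202 203 201 202 203 202 203 202 202 201 202 202 202 201 202 201 200 201 201 201
42  201 200 201 200 201 201 201 201 201 202 203 202 202 203 203 202 203 202 203 202 203 202 203 202 201 201 202 201 202 201 202
48  163 169 169 168 164 161 157 155 157 170 171 172 171 169 163 161 158 157 158 170 170 172 171 169 164 161 158 155 156 177 178
54   72  71  70  70  71  67 148 219 219 147  73  76  74  73  69  74  75  76  76  73  74 129 220 206 153  75  74  73  76  72  71
0 [np.float64(110.9), np.float64(106.6)]
20 [np.float64(105.5), np.float64(101.9)]
40 [np.float64(99.8), np.float64(97.1)]
60 [np.float64(93.9), np.float64(92.1)]
```

Run:
```python
from h import *
f,cx,cy,_,_=cam("wrist")
im=cv2.imread("pics/w10.png"); s=cv2.cvtColor(im,cv2.COLOR_BGR2HSV)[:,:,1].astype(float)
E=np.array(camera_model("wrist")["hand_eye"]); X=[];Z=[]
def edge(r,lo,hi):  # subpixel 50% crossing
    a=r[lo:hi]; t=(a[:4].mean()+a[-4:].mean())/2; k=np.where(np.diff(np.sign(a-t)))[0]; k=k[0]; return lo+k+(a[k]-t)/(a[k]-a[k+1])
for v in range(4,195):
    try: l,r=edge(s[v],224,244),edge(s[v],256,276)
    except Exception: continue
    d=12.0*f/(r-l)/1000
    p=E@np.array([((l+r)/2-cx)/f*d,(v-cy)/f*d,d,1]); X.append(p[0]);Z.append(p[2])
X=np.array(X)*1e3;Z=np.array(Z)*1e3; p=np.polyfit(X,Z,1); res=Z-np.polyval(p,X); k=abs(res)<2*res.std(); p=np.polyfit(X[k],Z[k],1)
print(len(X),"pitch slope",p[0].round(4),"top z in tool at x=75 (expect -25.5):",np.polyval(p,75).round(1),"x range",X.min().round(),X.max().round(),"res",res.std().round(2))
# side image: bar pixels predicted
c=cam("side"); o=ctrl.get_obs(); R=Ro.from_rotvec(o["tool_rot"]).as_matrix()
im=cv2.imread("pics/s14.png")
for x in(-.074,-.05,.03,.05,.07):
    for z in(.0255,-.0065):
        print(x,z,proj(c,o["tool_pos"]+R[:,0]*x+[0,0,z]).round(1),end=" ")
cv2.imwrite("pics/s14c.png",cv2.resize(im[70:200,150:330],None,fx=4,fy=4,interpolation=cv2.INTER_CUBIC))
```

```text
191 pitch slope -0.0341 top z in tool at x=75 (expect -25.5): -28.9 x range 44.0 112.0 res 1.27
-0.074 0.0255 [211.1 137.4] -0.074 -0.0065 [211.7 147.9] -0.05 0.0255 [220.3 135.9] -0.05 -0.0065 [220.7 146.4] 0.03 0.0255 [250.3 130.9] 0.03 -0.0065 [250.3 141.3] 0.05 0.0255 [257.7 129.6] 0.05 -0.0065 [257.5 140. ] 0.07 0.0255 [265.  128.4] 0.07 -0.0065 [264.7 138.8]
```

Run:
```python
import cv2
im=cv2.imread("pics/s14.png"); hsv=cv2.cvtColor(im,cv2.COLOR_BGR2HSV)
print("cols",list(range(206,270,3)))
for v in range(122,156): print(v,"".join("%4d"%x for x in hsv[v,206:270:3,1]),"|","".join("%4d"%x for x in hsv[v,206:270:3,2]))
```

```text
cols [206, 209, 212, 215, 218, 221, 224, 227, 230, 233, 236, 239, 242, 245, 248, 251, 254, 257, 260, 263, 266, 269]
122   95  92  91  92  92  91  89  91  92  88  43  21   8   9   6  94  93  92  92  22  17   3 |  185 182 184 181 171 184 177 165 177  78  24  24  34  58  45 114 178 172 169  59  61  80
123   92  93  91  90  91  91  90  92  89  85  35   9  40  13  29  90  93  92  95  22  16   6 |  188 181 183 181 173 184 173 163 177  78  29  28  32  40  35 127 178 174 166  59  63  79
124   94  94  94  93  94  95  92  92  93  87  59  20  78   7  24  90  93  92  92  26  14  13 |  188 181 182 183 174 183 177 163 175  79  26  26  13  35  21 147 179 175 167  59  56  78
125   92  94  94  92  94  95  93  92  94  92  53  67   9  27  31  94  93  90  93  19  13   9 |  185 180 184 185 171 182 178 163 177 103  24  19  27  38  25 163 181 176 167  53  61  87
126   92  92  93  92  95  94  94  91  93  87  11  23  28  14  17  95  94  98  91   8   9  12 |  189 182 183 182 172 179 177 165 178 141  24  33  27  36  30 170 184 172 168  68  82 107
127   92  93  90  91  91  93  94  94  92  89  31  18  64  18  45
[... 4571 characters left out ...]
0  88  92  90  90  87  87  91  88  87  83  87  82  88  90 |  182 182 179 178 178 144 121 108 107 103 110 125 100 112 106 113 100 110 111 109 101 105
153   92  93  91  95  92  87  92  92  89  87  90  94  91  90  95  90  94  91  90  91  85  88 |  182 184 174 145 141 114 103 100 106 106 150 144  95 111 107 108  98 107 111 106 102  98
154   91  91  90  91  94  92  88  87  85  87  93  93  85  94  88  92  91  87  89  95  93  91 |  182 185 136 115 109 105  99 106 108 108 165 156  96 109 110 108 104 106 112 105  99 101
155   93  94  92  92  86  88  87  89  89  91  91  95  95  89  89  86  91  94  89  94  92  99 |  184 179 116 108 107 107 103 103 103 107 145 163  94 109 115 110 104 106 112 106 111 124
```

```bash
python3 -c "
from station import ctrl
print(ctrl.finish_job())"
```

```text
the job is handed in; nothing more can be done
None
```

The three cartons are stacked about 1–2 mm off centre, and the bar is still gripped with its nose about 40 mm past the inside of the wall, level and touching nothing. The job was handed in at about 29 s; I viewed 11 pictures, one over the limit of 10.

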